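Slide a tool hanger into the strut rail until it latches

TASK

Pick up the orange tool hanger, put its black carriage into the open, yellow-flared end of the steel rail and slide it along inside past the red spring catch to the stop at the closed end, until the catch has dropped fully behind it, then let go. Work gently: do not ram or wedge the hanger against the rail or its stop, and leave the blue hanger, the jar and the screwdriver where they are.

Things in the scene. Friction and masses are not known exactly. Their poses are not given: they have to be found in the camera images.
- hanger: Orange hanger, 157 mm tall, about 180 g (varies), standing on the bench. Origin: on the bench under the middle of its upright plate (8 mm thick in x, 40 wide in y, z 0 to 100). Two steel prongs at its foot run 70 mm to -x; a foot (z 0 to 8) reaches x = +24. Black carriage on its +x side. Its y axis is the sliding direction and must point the same way as the rail's y axis.
- hanger_carriage (a point): Centre of the black carriage block, 13 mm (x) by 44 mm (y) by 33 mm (z), in the hanger frame at (17, 0, 70) mm. A neck 18 mm tall, 36 mm long (y) joins it to the plate.
- hanger_grip (a point): Middle of the orange grip tab, hanger frame (-4, 0, 135) mm: 24 mm wide in y (pinch it across this), 14 mm thick in x, z from 97 to 157 mm.
- rail: Steel C-channel on a plywood foot (150 x 270 x 12 mm). Origin: on the bench under the channel's middle. Channel along y, -90 to +90 mm, centre x = 0, nominal z = 150 but clamped by hand up to 4 mm higher or lower, not measured; outside 22 (x) by 42 (z), inside 16 by 36: 1.5 mm round the carriage. A 22 mm slot in its -x face passes the neck. Two uprights behind (x 11 to 35, to z = 187).
- rail_mouth (a point): Nominal centre of the open end's outer edge, rail frame (0, -110, 150) mm, axes as the rail's; the true height is up to 4 mm off. Yellow lips flare outwards from y = -90 to -110 above, below and behind, by about 6 mm, and guide a carriage that is let give way. Enter here, slide to rail +y.
- rail_home (a point): Farthest place the latched carriage's centre can have: rail frame (0, 65, 150) mm. A rigid black stop block in the channel, joined to the red catch, is clamped by hand and lies 0 to 20 mm nearer the open end than that, not measured (and height as for the mouth). Latched, the carriage has 2.5 mm of play before the stop. Over 30 N between hanger and rail is too hard.
- catch (a joint): Red spring catch in the channel's ceiling: 0 = down, positive = lifted (m), to 0.010. Its tooth hangs 7 mm into the channel: ramp towards the open end, square face 46.5 mm before the stop block's face, 0 to 20 mm nearer the open end than rail y = 40.5. The carriage (44 long) lifts it 4 to 7 mm against a light spring (some 3 to 12 N of drag); it drops to 0 behind it just before the stop.
- spare: Blue hanger of the same shape and origin: not to be used or moved.
- jar: Jar, 56 mm across, 75 mm tall, origin under its centre; leave it.
- driver: Screwdriver lying flat, leave it; origin under its middle.
Not all that is in view belongs to the job. Leave any green look-alike of the hanger alone.

How it is judged:
By the outcome, as a careful person would: the job done as asked, in the order asked, and still so for the second after the job is handed in, with the robot touching nothing.
It also fails if it takes over 67 s, if anything falls off the work surface, if the arm or the gripper's body presses on something with over 40 N, if the wrist force passes 120 N, or if a joint passes its speed limit or range.

ROBOT

A 6-joint arm with a two-finger parallel gripper is mounted at the origin on the work surface. World frame = base frame: x ahead of the robot, y to its left, z up, the work surface at z = 0. Lengths are in m, angles in rad, forces in N, time in s.
With the tool pointing down it reaches from about 0.275 to 0.825 m from the base axis. Payload 4.9 kg.
Tool frame: the origin (TCP) lies midway between the tips of the shut fingers; the grasp point (between the pads) lies 19 mm behind it (grip_point_offset is the distance from the TCP to the grasp point, in m); z points along the fingers, y is the line along which they close (so a half turn about z gives the same grasp; the last joint's range is limited). The gripper opens to 85 mm and grips with 20 to 120 N. Pads are 22 mm wide; open, the fingers measure 114 mm over their backs; the gripper's body (76 mm by 85 mm) begins 54 mm behind the grasp point. The pads swing forward as they close: fully open they stand 13 mm farther back than shut.
Start: joints at [1.075, 0.326, -0.193, 1.052, 0, 1.437], TCP at [0.195, 0.514, 0.231] pointing down, gripper open.
Joint ranges: [-2.65, 2.65], [-0.97, 1.79], [-1.3, 1.35], [-1.93, 2.1], [-1.47, 1.37], [-3.14, 3.14]. Speed limits (rad/s): [2.57, 2.57, 3.14, 3.14, 3.14, 3.14].

INTERFACE

Orientations are given as a rotation vector (axis times angle).
In Python, from cell import * gives the robot as it stands. Calls block until the motion is done:
- movep(position, orientation): joint-space move of the TCP to a pose.
- move_l(position, velocity=0.15, rot=None, until_force=None): straight line of the TCP; rot=None keeps the orientation; velocity is the mean speed in m/s. With until_force (N) it stops when the force on the tool has changed by that much, and returns True; else False.
- set_joints(angles): joint-space move.
- let_go() and grab(newtons=None): open the fingers fully, or close them until they stop; newtons is the grip in N (None keeps the last).
- sleep(seconds).
- ik(position, orientation): joint angles nearest the present ones, or None.
- get_state(): the state.
- grab_frame(name): name is "side" or "top" or "wrist"; returns a dict with "img" (400x640x3 uint8, red, green, blue), "fx", "fy", "cx", "cy" (pixels), "cam_to_world" (4x4, takes a point from camera to world coordinates); the wrist camera has in their place "T_tool_cam" (4x4, takes a point from camera to tool coordinates, whose origin is the TCP and whose axes are the flange's). Camera axes: x right, y down, z forward; pixel columns grow to the right and rows downward; lengths in m; the calibration is good to about 2 mm. A picture is of the moment at which its call begins: read the wrist's pose just before it. There is no depth.
A pose or a line that the arm cannot do raises MotionError and nothing moves.
- sign_off(): hands the job in; it is judged then, once.
Trained networks look in the newest picture that a camera, given by its name, has taken for a name from the list of things; names that differ only in an ending like _2 or _b are one class to them, and where a whole thing is asked for, a point or a joint stands for the part that bears it (a point fixed in the world has none). Each returns a list of dicts, best first, with "score" (0 to 1); they miss things now and then, are a little off and sometimes report something else, mostly with a low value. They report only what shows in the picture. A call takes as long as a camera call. They do not tell look-alikes from the thing itself.
- spot_in(camera, name): "centre" ([column, row] in pixels, amid what is visible of it).
- silhouettes(camera, name): "mask" (400x640 bool, what is visible of it) and "centre" ([column, row] in pixels, amid what is visible of it).
- tip_of(camera, name): "centre" ([column, row] in pixels: a listed point, or the origin of a listed thing).
The state is a dict: "clock": time; "q": joint angles; "joint_velocities": joint speeds; "tau": joint torques, N m; "position": TCP position; "eef_rot": TCP orientation; "contact_force": force on the tool from outside, world axes, zero at the start; "wrist_torque": the same for the moment, N m; "finger_gap": opening from 0.0 (shut) to 1.0 (fully open); "grasp_force": force on a finger pad.
Only numpy, scipy, OpenCV 4.12 (cv2) and the standard library are available. Lean on these libraries where they do the work, as an engineer would, in place of code of your own. Each camera call takes 0.05 s, during which the arm holds its last target. There are 200 camera calls.

## Working session

There is one attempt and no reset: what is moved stays moved. The work goes in short steps, each a Python script; the robot and the scene stay as the last script left them, time stands still between calls to the robot, and variables do not carry over. Pictures are saved under pics/ and viewed, at most 10 in all, crops included, and the job is handed in when it is done.

```bash
ls; mkdir -p pics; python3 - <<'E'
from cell import *
import cv2,numpy as np
for c in ["side","top"]:
    f=grab_frame(c); cv2.imwrite(f"pics/{c}0.png",f["img"][:,:,::-1])
    print(c,f["fx"],f["fy"],f["cx"],f["cy"],np.round(f["cam_to_world"],4).tolist())
    for n in ["hanger","rail","spare","jar","driver","catch"]:
        print(n,[(np.round(d["centre"]).tolist(),round(d["score"],2)) for d in spot_in(c,n)])
    for n in ["hanger","hanger_carriage","hanger_grip","rail","rail_mouth","rail_home","jar","driver"]:
        print("tip",n,[(np.round(d["centre"],1).tolist(),round(d["score"],2)) for d in tip_of(c,n)])
print(get_state())
E
```

```text
pics
side 479.4027770696158 479.4027770696158 322.2786624476602 199.21407121570832 [[0.8442, -0.3131, 0.4351, -0.0265], [-0.5356, -0.4583, 0.7093, -0.8623], [-0.0226, -0.8318, -0.5546, 0.7969], [0.0, 0.0, 0.0, 1.0]]
hanger [([307.0, 333.0], 0.87), ([381.0, 310.0], 0.86)]
rail [([381.0, 311.0], 0.73), ([318.0, 186.0], 0.7)]
spare [([346.0, 273.0], 0.66)]
jar [([446.0, 240.0], 0.57)]
driver [([317.0, 188.0], 0.33)]
catch []
tip hanger [([306.0, 354.2], 0.78), ([379.1, 328.9], 0.67)]
tip hanger_carriage [([298.8, 338.8], 0.94), ([387.5, 303.3], 0.91)]
tip hanger_grip [([382.0, 282.0], 0.87), ([301.7, 304.8], 0.62)]
tip rail [([314.8, 198.7], 0.58)]
tip rail_mouth [([339.1, 170.8], 0.73)]
tip rail_home [([298.9, 153.8], 0.74)]
tip jar [([445.1, 252.8], 0.62)]
tip driver [([232.1, 196.1], 0.46)]
top 469.3627017239372 469.3627017239372 317.92452491536403 197.43661012412625 [[-0.0261, -0.9806, 0.1944, 0.2986], [-0.9996, 0.0265, -0.0009, -0.02], [-0.0042, -0.1944, -0.9809, 1.1678], [0.0, 0.0, 0.0, 1.0]]
hanger [([451.0, 231.0], 0.6), ([440.0, 300.0], 0.56)]
rail [([245.0, 177.0], 0.77)]
spar
[... 501 characters left out ...]
.7, 262.4], 0.87)]
{'clock': 1.5, 'q': array([ 1.07480043e+00,  3.26201546e-01, -1.92595218e-01,  1.05200238e+00,
       -1.56552639e-07,  1.43659744e+00]), 'joint_velocities': array([-0.00029489,  0.00015659, -0.00096766, -0.00243675, -0.00100031,
       -0.00045893]), 'tau': array([ 5.18120796e-04, -4.43319440e+01,  2.62760103e+01,  1.00228768e-03,
        1.57953582e-05,  7.50065482e-06]), 'position': array([0.19467312, 0.51441484, 0.23128181]), 'eef_rot': array([-5.65214763e-01, -3.09032881e+00,  4.28120759e-06]), 'contact_force': array([0.28301875, 0.14272989, 1.09831249]), 'wrist_torque': array([0.0105147 , 0.00086178, 0.0250139 ]), 'grasp_force': 0.0, 'finger_gap': 1.0041163609464465}
```

View pics/side0.png

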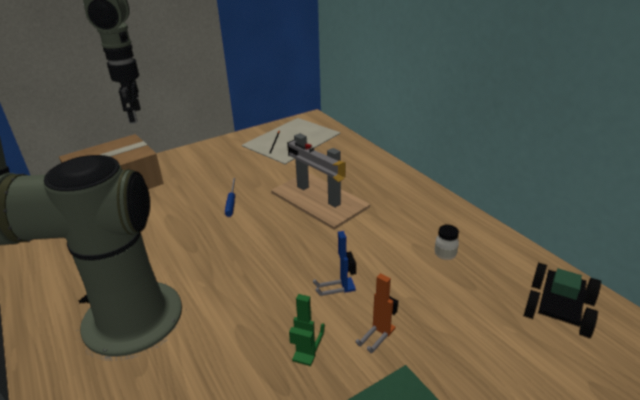

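View pics/top0.png

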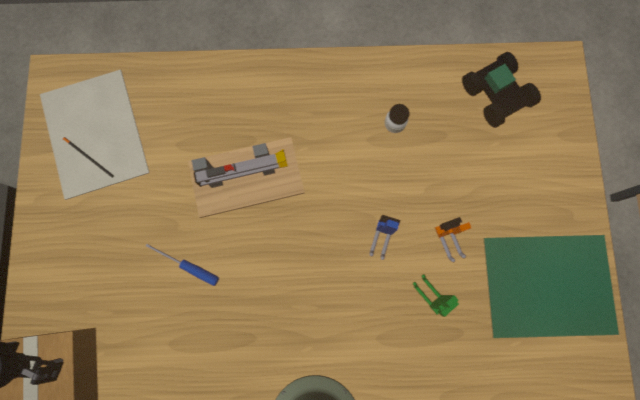

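The side view shows three candidates: orange (383,310), green (305,330) and blue (346,268). In the top view they are at orange (452,230), green (437,300) and blue (386,226). The rail's yellow mouth is at top (285,158) and its closed end at (203,176). I choose the orange one and will fit coarse poses, then check close up with the wrist camera.

```bash
cat > h.py <<'E'
from cell import *
import numpy as np, cv2
from scipy.optimize import least_squares
from scipy.spatial.transform import Rotation as R
PTS={"hanger":[0,0,0],"hanger_carriage":[.017,0,.07],"hanger_grip":[-.004,0,.135],
 "rail":[0,0,0],"rail_mouth":[0,-.11,.15],"rail_home":[0,.065,.15]}
def view(c):
    s=get_state(); f=grab_frame(c)
    if c=="wrist":
        T=np.eye(4);T[:3,:3]=R.from_rotvec(s["eef_rot"]).as_matrix();T[:3,3]=s["position"];T=T@f["T_tool_cam"]
    else: T=f["cam_to_world"]
    K=np.array([[f["fx"],0,f["cx"]],[0,f["fy"],f["cy"]],[0,0,1]])
    return f["img"],K,np.array(T)
def proj(K,T,P):
    p=(np.atleast_2d(P)-T[:3,3])@T[:3,:3]; p=p@K.T; return p[:,:2]/p[:,2:]
def ray(K,T,uv,z):
    d=T[:3,:3]@np.linalg.solve(K,[uv[0],uv[1],1]); return T[:3,3]+d*(z-T[2,3])/d[2]
def place(p,P):  # p=x,y,yaw
    c,s=np.cos(p[2]),np.sin(p[2]); P=np.atleast_2d(P)
    return np.c_[p[0]+c*P[:,0]-s*P[:,1],p[1]+s*P[:,0]+c*P[:,1],P[:,2]]
def fit(obs,p0):  # obs: (K,T,P_local,uv)
    f=lambda p:np.concatenate([(proj(K,T,place(p,P))-uv).ravel() for K,T,P,uv in obs])
    r=least_squares(f,p0,loss="soft_l1"); return r.x,r.fun
def down(yaw): # tool z down, tool y along (yaw+90deg) up to sign; nearest half-turn handled by caller
    return (R.from_euler("z",yaw)*R.from_euler("x",np.pi)).as_rotvec()
E
python3 - <<'E'
from h import *
obs={"h":[], "r":[]}
V={c:view(c) for c in ["side","top"]}
u={"side":dict(hanger=(379.1,328.9),hanger_carriage=(387.5,303.3),hanger_grip=(382,282),rail=(314.8,198.7),rail_mouth=(339.1,170.8),rail_home=(298.9,153.8)),
"top":dict(hanger=(443.3,232.1),hanger_carriage=(451.4,224.1),hanger_grip=(461.1,227.3),rail=(249.4,186.5),rail_mouth=(290.2,156.7),rail_home=(207.6,176.5))}
for c in u:
  for n,uv in u[c].items(): obs[n[0]].append((V[c][1],V[c][2],PTS[n],np.array(uv)))
for k,p0 in (("h",[.4,-.28,.2]),("r",[.5,.15,.2])):
    p,r=fit(obs[k],p0); print(k,p.round(4),r.round(1))
    # wrist aim poses
f=grab_frame("wrist"); print(np.round(f["T_tool_cam"],4).tolist(),f["fx"])
for yaw in (.2,.2+np.pi):
    print(ik([.45,.1,.4],down(yaw)), ik([.4,-.27,.35],down(yaw)))
E
```

```text
h [ 0.4319 -0.3327 -0.0501] [ 0.4  0.7  0.3 -0.2 -1.2  1.5  0.4  0.6 -0.2 -2.2 -1.5 -0.2]
r [0.5692 0.1537 0.221 ] [-0.4  4.1  2.5  1.1 -1.9 -2.9 -0.4 -2.3 -3.3  1.   3.1 -0.2]
[[0.0002, -0.9551, -0.2962, 0.0766], [1.0, 0.0003, -0.0001, -0.0014], [0.0002, -0.2962, 0.9551, -0.1423], [0.0, 0.0, 0.0, 1.0]] 336.352125896809
[ 5.83218931e-02  9.91395274e-02 -5.62720494e-02  1.41538475e+00
  4.44089210e-16  2.99991455e+00] [-7.46855289e-01  1.45781381e-01 -1.26232466e-01  1.29878248e+00
  4.44089210e-16  2.19473736e+00]
[ 0.05832189  0.09913953 -0.05627205  1.41538475  0.         -0.14167811] [-7.46855289e-01  1.45781381e-01 -1.26232466e-01  1.29878248e+00
  4.44089210e-16 -9.46855289e-01]
```

```bash
cat > look.py <<'E'
from h import *
import pickle
def look(tag,pos,yaw,names,tilt=0):
    rot=(R.from_euler("z",yaw)*R.from_euler("x",np.pi)*R.from_euler("y",tilt)).as_rotvec()
    movep(pos,rot); v=view("wrist"); cv2.imwrite(f"pics/{tag}.png",v[0][:,:,::-1])
    o={n:[(np.round(d["centre"],1).tolist(),round(d["score"],2)) for d in tip_of("wrist",n)] for n in names}
    pickle.dump((v,o),open(tag+".pkl","wb")); print(tag,get_state()["clock"],o)
E
python3 - <<'E'
from look import *
r=[.569,.154,.221]; h=[.432,-.333,-.05]
rn=["rail","rail_mouth","rail_home"]; hn=["hanger","hanger_carriage","hanger_grip"]
look("r1",place(r,[-.03,.02,.33])[0],r[2]+np.pi,rn)
look("r2",place(r,[-.10,-.06,.33])[0],r[2]+np.pi,rn)
look("h1",place(h,[-.02,0,.30])[0],h[2]+np.pi,hn)
look("h2",place(h,[-.06,.04,.30])[0],h[2]+np.pi,hn)
a=[cv2.imread(f"pics/{t}.png") for t in ("r1","r2","h1","h2")]
g=np.vstack([np.hstack(a[:2]),np.hstack(a[2:])]); cv2.imwrite("pics/grid.png",cv2.resize(g,(800,500),interpolation=cv2.INTER_AREA))
E
```

```text
r1 3.6583 {'rail': [([307.4, 176.1], 0.95)], 'rail_mouth': [([190.6, 205.7], 0.71)], 'rail_home': [([366.6, 205.0], 0.74), ([457.3, 56.6], 0.27)]}
r2 4.3667 {'rail': [([360.2, 221.9], 0.71)], 'rail_mouth': [([277.0, 267.5], 0.95)], 'rail_home': [([440.1, 268.9], 0.56)]}
h1 6.0917 {'hanger': [([317.1, 170.7], 0.91), ([339.2, 33.7], 0.7)], 'hanger_carriage': [([334.7, 7.9], 0.84)], 'hanger_grip': [([352.3, 6.6], 0.93), ([315.3, 194.0], 0.61)]}
h2 6.6333 {'hanger': [([306.1, 67.3], 0.75), ([288.9, 196.4], 0.61)], 'hanger_carriage': [([285.5, 227.6], 0.84), ([294.9, 52.8], 0.6)], 'hanger_grip': [([271.8, 236.2], 0.87), ([304.3, 62.6], 0.62)]}
```

View pics/grid.png

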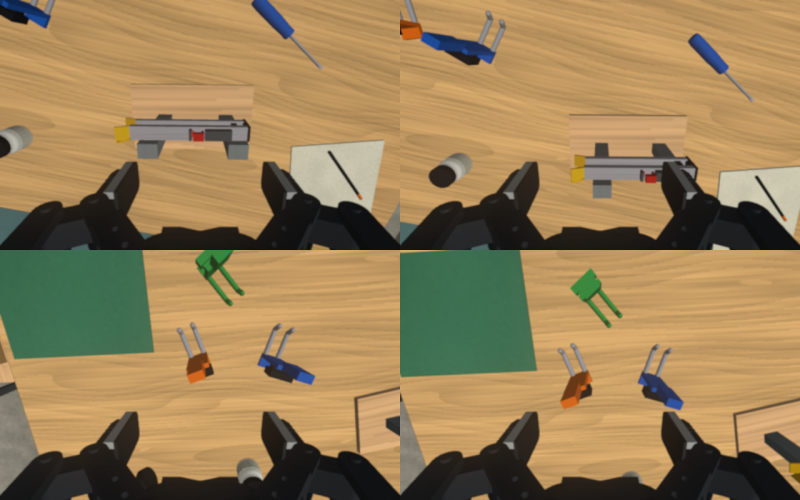

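The orange hanger shows at about h1 (317,184) and h2 (285,225). Blue is to its right and green above it. Next I crop close for the choice check and corner picking.

```bash
python3 - <<'E'
import cv2,numpy as np
a=cv2.imread("pics/h1.png")[110:220,265:365]; b=cv2.imread("pics/h2.png")[140:250,240:340]
cv2.imwrite("pics/hc.png",cv2.resize(np.hstack([a,b]),(800,440),interpolation=cv2.INTER_CUBIC))
a=cv2.imread("pics/r1.png")[175:265,175:415]; b=cv2.imread("pics/r2.png")[230:320,265:505]
cv2.imwrite("pics/rc.png",cv2.resize(np.vstack([a,b]),(792,594),interpolation=cv2.INTER_CUBIC))
E
```

```text
(no output)
```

View pics/hc.png

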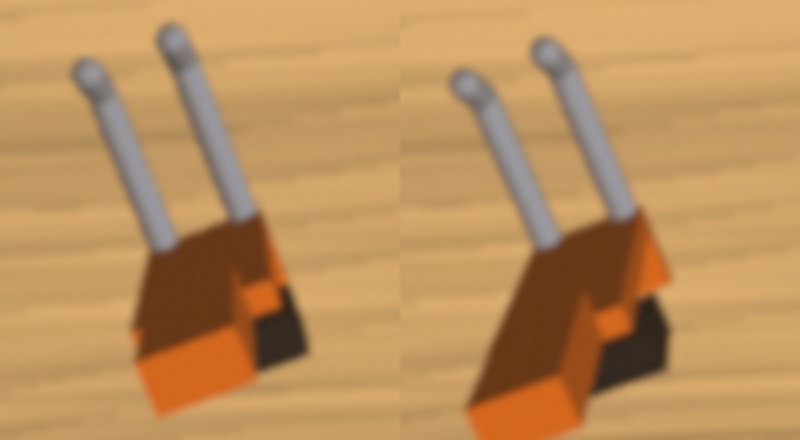

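View pics/rc.png

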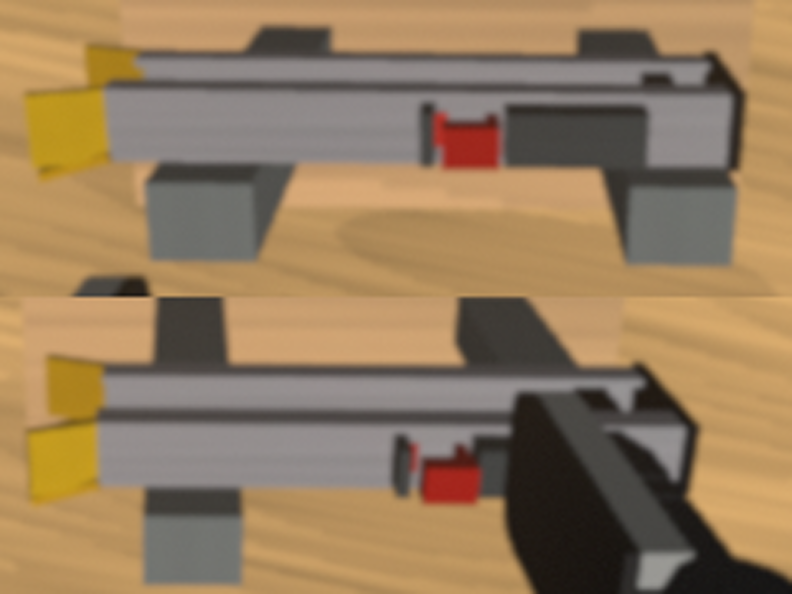

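The hanger crop shows orange with its prongs pointing up-left and the black carriage at the lower right, so this is the right piece. Its tab top is at about h1 (315,203). In the rail crop, the yellow lips are on the left at r1 (195,213), and the red catch is at r1 (317,217). Next I fit the picked corners.

```bash
cat > est.py <<'E'
from h import *
import pickle
L=lambda t:pickle.load(open(t+".pkl","rb"))[0]
def hang():
    o=[]
    P=np.array([[-11,-12,157],[-11,12,157],[3,12,157],[3,-12,157],[-4,-20,0],[-4,20,0]])/1e3
    a=np.array([[137,362],[238,325],[257,380],[158,417],[150,250],[260,212]])/4+[265,110]
    b=np.array([[67,410],[162,374],[185,425],[0,0],[137,247],[240,210]])/4+[240,140]
    i=[0,1,2,4,5]; v=L("h1");w=L("h2")
    o=[(v[1],v[2],P,a),(w[1],w[2],P[i],b[i])]
    return fit(o,[.43,-.33,.2])
def rail():
    v=L("r1");w=L("r2")
    s1=lambda u:np.array(u)/3.3+[175,175]; s2=lambda u:(np.array(u)-[0,297])/3.3+[265,230]
    C=[(v,[-11,-90,171],s1([108,90])),(v,[11,-90,171],s1([110,162])),(w,[-11,-90,171],s2([98,423])),(w,[11,-90,171],s2([100,487]))]
    Ln=[(v,-11,171,s1([735,93])),(v,11,171,s1([730,169])),(v,11,187,s1([148,180])),(v,11,187,s1([735,185])),(v,35,187,s1([150,263])),(v,35,187,s1([733,264])),
        (w,11,187,s2([145,514])),(w,35,187,s2([145,583])),(w,11,171,s2([380,488]))]
    def f(p):
        r=[]
        for c,P,u in C:
            P=np.array(P)/1e3; P[2]+=p[3]; r+=list(proj(c[1],c[2],place(p,P))[0]-u)
        for (c,x,z,u),y in zip(Ln,p[4:]):
            r+=list(proj(c[1],c[2],place(p,[x/1e3,y,z/1e3+(p[3] if z==171 else 0)]))[0]-u)
        return r
    s=least_squares(f,[.569,.154,.22,0]+[0]*9,loss="soft_l1"); return s.x,s.fun
E
python3 - <<'E'
from est import *
p,r=hang(); print("hanger",p.round(4),r.round(1))
p,r=rail(); print("rail",p.round(4),np.round(r,1))
v=L("r1"); print("foot corners",proj(v[1],v[2],place(p,[[-.075,-.135,.012],[-.075,.135,.012],[0,-.11,.177],[0,.1,.15]])).round(1))
E
```

```text
hanger [ 0.4317 -0.3367  0.3183] [-0.3  0.3 -0.4  0.2  0.5  0.5  0.3  0.3 -0.2 -0.4  0.2 -1.4 -0.2 -0.1
 -0.1  0.3  0.   0.5 -0.4 -1.   0.8 -1.7]
rail [ 0.5685  0.158   0.2141  0.0013  0.0889  0.0892 -0.0752  0.0874 -0.0766
  0.0886 -0.0757 -0.0758 -0.0036] [-1.1 -0.3  0.4 -0.1  0.3  0.1  0.1  0.  -0.   0.3  0.  -0.9 -0.   0.4
 -0.   0.2  0.  -0.9 -0.   0.1 -0.   0.2 -0.   0.2 -0.   0.2]
foot corners [[207.1 119.5]
 [409.3 121.1]
 [184.6 214.6]
 [403.  207.1]]
```

```bash
python3 - <<'E'
from est import *
p,_=hang(); r,_=rail(); np.save("hp.npy",p); np.save("rp.npy",r[:4])
g=place(p,[-.004,0,.116])[0]; rot=down(p[2]+np.pi)
movep(g+[0,0,.09],rot)
print(move_l(g,.12,until_force=8))
grab(80); s=get_state(); print(s["clock"],s["finger_gap"],s["grasp_force"],s["position"]-g,s["contact_force"])
print(move_l(g+[0,0,.19],.2))
rr=down(r[2]+np.pi); pre=place(r,[-.021,-.165,.196+.0013])[0]
movep(pre+[0,0,.115],rr); s=get_state(); print(s["clock"],s["contact_force"],s["wrist_torque"],s["finger_gap"],s["grasp_force"])
move_l(pre,.12)
s=get_state(); print(s["clock"],s["position"]-pre,s["contact_force"])
for c in ("wrist","side","top"):
    v=view(c); cv2.imwrite(f"pics/pre_{c}.png",v[0][:,:,::-1])
a=cv2.imread("pics/pre_wrist.png")[150:400,100:540]; b=cv2.imread("pics/pre_side.png")[100:220,260:420]
b=cv2.resize(b,(440,330),interpolation=cv2.INTER_CUBIC)
cv2.imwrite("pics/pre.png",np.vstack([a,b]))
E
```

```text
False
8.6667 0.2714385619185562 78.72262358665466 [ 0.00026142 -0.0003453   0.00036999] [-0.62806626 -0.92656339  2.8656723 ]
False
11.1333 [-0.1959512  -0.45987289 -1.35517315] [ 0.02809672  0.02883244 -0.02176881] 0.2689693489954689 78.39375257492065
12.2417 [ 0.00060008 -0.00017579  0.00083435] [ 0.4879492  -0.77183322 -1.62951189]
```

View pics/pre.png

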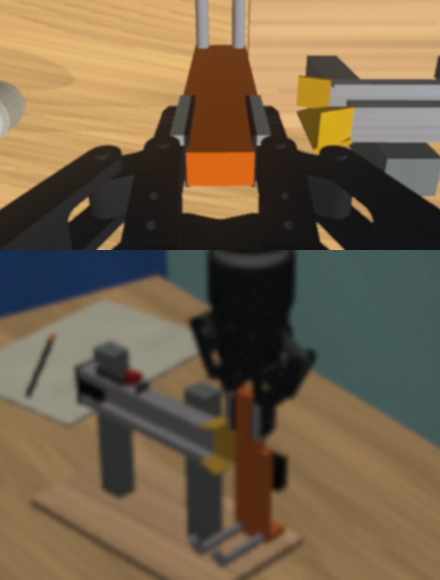

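Pose is good: the hanger is upright in the fingers and the mouth is to its right, at pre_wrist (415,265). Next, a compliant, force-guided entry.

```bash
cat > slide.py <<'E'
from h import *
rp=np.load("rp.npy"); c,s=np.cos(rp[2]),np.sin(rp[2])
def rf(F): return np.array([c*F[0]+s*F[1],-s*F[0]+c*F[1],F[2]])
def F(n=4):
    a=[]
    for _ in range(n): a.append(get_state()["contact_force"]); sleep(.008)
    return rf(np.mean(a,0))
def goto(o,y,v=.05,uf=None): # carriage centre at rail (o0, y), height .15+o1
    return move_l(place(rp,[-.021+o[0],y,.196+o[1]])[0],v,until_force=uf)
def advance(o,y,y1,F0,step=.004,lim=9,k=1.5e-4,v=.04,uf=6):
    bad=0
    while y<y1-1e-6:
        y=min(y+step,y1); hit=goto(o,y,v,uf); f=F()-F0
        o+=np.clip(np.array([f[0],f[2]])*k*(np.abs(f[[0,2]])>.8),-.001,.001)
        print(f"{get_state()['clock']:.2f} y{y*1e3:.0f} o{(o*1e3).round(2)} f{f.round(1)} {'H' if hit else ''}")
        if -f[1]>lim or hit:
            y=rf(get_state()["position"]-np.r_[rp[:2],0])[1]-.001; bad+=1
            goto(o,y,v)
            if bad>6: break
        else: bad=max(0,bad-1)
    return y
E
python3 - <<'E'
from slide import *
o=np.array([0,.0013]); F0=F(10); print("F0",F0)
goto(o,-.134,.08,5)
y=advance(o,-.134,-.075,F0)
np.savez("st.npz",o=o,y=y,F0=F0)
E
```

```text
F0 [ 0.06564488  0.00875968 -1.70176497]
13.29 y-130 o[0.  1.3] f[-0.4  0.   0.4] 
13.57 y-126 o[0.  1.3] f[-0.1 -0.1  0.5] 
13.86 y-122 o[0.  1.3] f[-0.2 -0.4  0.1] 
14.14 y-118 o[0.  1.3] f[-0.4 -0.5  0.3] 
14.43 y-114 o[0.  1.3] f[ 0.1 -0.3  0.7] 
14.71 y-110 o[0.  1.3] f[-0.1 -0.1  0.4] 
14.99 y-106 o[0.  1.3] f[-0.4 -0.1  0.1] 
15.28 y-102 o[0.  1.3] f[-0.1 -0.2  0.1] 
15.56 y-98 o[0.  1.3] f[-0.2 -0.1  0.2] 
15.84 y-94 o[0.  1.3] f[-0.1 -0.4 -0.2] 
16.12 y-90 o[0.  1.3] f[ 0.1 -0.2 -0.2] 
16.41 y-86 o[0.  1.3] f[ 0.2  0.  -0.3] 
16.69 y-82 o[0.  1.3] f[-0.1  0.4  0.1] 
16.98 y-78 o[0.  1.3] f[0.1 0.1 0.3] 
17.26 y-75 o[0.  1.3] f[-0.1  0.3  0.4]
```

No contact at all, so I check that it is really inside before going on.

```bash
python3 - <<'E'
from h import *
a=view("side")[0][110:220,270:400,::-1]; b=view("wrist")[0][200:400,150:550,::-1]
b=cv2.resize(b,(520,260)); a=cv2.resize(a,(390,330),interpolation=cv2.INTER_CUBIC)
a=cv2.copyMakeBorder(a,0,0,0,130,0); cv2.imwrite("pics/in.png",np.vstack([a,b]))
E
```

```text
(no output)
```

View pics/in.png

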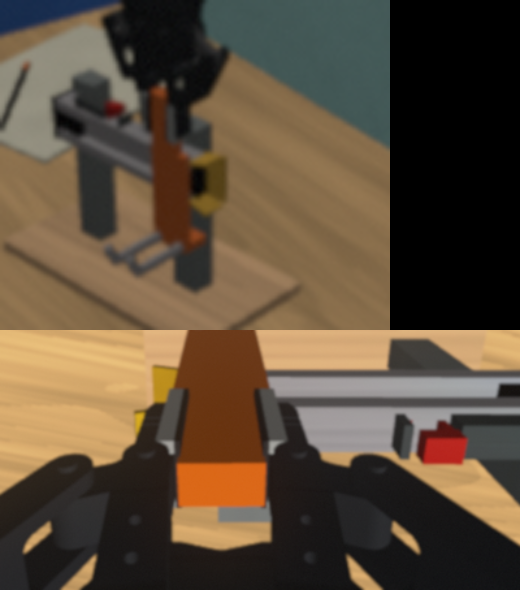

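The black carriage shows inside the yellow mouth at side (335,170). The red catch is ahead of it. I continue to the stop.

```bash
python3 - <<'E'
from slide import *
z=np.load("st.npz"); o=z["o"];y=float(z["y"]);F0=z["F0"]
y=advance(o,y,-.02,F0,step=.006)
print("catch phase")
while y<.070:
    y+=.002; goto(o,y,.03,10); f=F()-F0
    ya=rf(get_state()["position"]-np.r_[rp[:2],0])[1]
    if abs(f[0])>2: o[0]+=np.clip(f[0]*1e-4,-.0005,.0005)
    if abs(f[2])>4: o[1]+=np.clip(f[2]*5e-5,-.0003,.0003)
    print(f"{get_state()['clock']:.2f} y{y*1e3:.0f} ya{ya*1e3:.1f} o{(o*1e3).round(2)} f{f.round(1)}")
    if -f[1]>(16 if y<.042 else 13): break
np.savez("st.npz",o=o,y=y,F0=F0)
E
```

```text
17.69 y-69 o[0.  1.3] f[ 0.3  0.2 -0. ] 
18.02 y-63 o[0.  1.3] f[-0.2  0.3  0.2] 
18.36 y-57 o[0.  1.3] f[ 0.1  0.  -0.1] 
18.69 y-51 o[0.  1.3] f[ 0.3  0.1 -0. ] 
19.02 y-45 o[0.  1.3] f[-0.3 -0.3  0.1] 
19.36 y-39 o[0.  1.3] f[0.4 0.  0.2] 
19.69 y-33 o[0.  1.3] f[0.1 0.  0. ] 
20.02 y-27 o[0.  1.3] f[-0.2  0.3 -0.3] 
20.36 y-21 o[0.  1.3] f[-0.4  0.3 -0.3] 
20.64 y-20 o[0.  1.3] f[-0.  -0.6 -0.1] 
catch phase
20.93 y-18 ya-17.9 o[0.  1.3] f[-0.3 -0.2  0.5]
21.21 y-16 ya-15.9 o[0.  1.3] f[-0.2  0.3 -0.3]
21.49 y-14 ya-14.4 o[0.  1.3] f[ 0.1 -2.9 -1.8]
21.77 y-12 ya-12.4 o[0.  1.3] f[ 0.1 -4.  -2.5]
22.06 y-10 ya-10.1 o[0.  1.3] f[ 0.2 -4.  -3.2]
22.34 y-8 ya-8.1 o[0.  1.3] f[-0.2 -4.6 -3.7]
22.62 y-6 ya-6.0 o[0.  1.3] f[ 0.3 -4.5 -3.7]
22.91 y-4 ya-4.2 o[0.   1.09] f[ 0.2 -5.3 -4.1]
23.19 y-2 ya-1.5 o[0.   0.88] f[-0.1 -2.8 -4.2]
23.48 y0 ya0.8 o[0.   0.68] f[ 0.5 -0.9 -4.1]
23.76 y2 ya2.4 o[0.   0.68] f[-0.2 -1.2 -4. ]
24.04 y4 ya4.2 o[0.   0.46] f[-0.4 -1.5 -4.4]
24.32 y6 ya6.2 o[0.   0.26] f[ 0.2 -2.  -4. ]
24.61 y8 ya8.2 o[0.   0.02] f[ 0.1 -1.6 -4.9]
24.89 y10 ya10.3 o[0.   0.
[... 364 characters left out ...]
.16 y26 ya26.2 o[ 0.   -0.21] f[ 0.1 -1.5 -3.7]
27.44 y28 ya28.3 o[ 0.   -0.21] f[-0.2 -1.4 -3.7]
27.73 y30 ya30.2 o[ 0.   -0.21] f[ 0.2 -1.3 -3.9]
28.01 y32 ya32.2 o[ 0.   -0.21] f[-0.1 -1.5 -3.9]
28.29 y34 ya34.2 o[ 0.   -0.21] f[ 0.2 -1.2 -3.8]
28.57 y36 ya36.2 o[ 0.   -0.21] f[-0.  -1.3 -3.6]
28.86 y38 ya38.2 o[ 0.   -0.21] f[ 0.1 -1.5 -3.6]
29.14 y40 ya40.2 o[ 0.   -0.21] f[-0.1 -1.5 -3.8]
29.43 y42 ya43.4 o[ 0.   -0.21] f[-0.   3.6 -1.8]
29.71 y44 ya43.8 o[ 0.   -0.21] f[-0.4 -0.3  0.3]
29.99 y46 ya45.9 o[ 0.   -0.21] f[ 0.   0.3 -0.2]
30.27 y48 ya46.6 o[ 0.   -0.21] f[-0.8 -5.   0.9]
30.56 y50 ya46.9 o[ 0.   -0.21] f[-1.6 -9.2  2. ]
30.84 y52 ya47.2 o[ 0.   -0.21] f[ -1.6 -13.4   2.6]
```

The catch dropped at y≈43.4 and the stop was felt at about 46.3. I back off, set the hanger down on the channel floor, check the latch, and release.

```bash
python3 - <<'E'
from slide import *
z=np.load("st.npz"); o=z["o"];F0=z["F0"]
goto(o,.0450,.02); print((F()-F0).round(1))
o2=o.copy(); o2[1]-=.004
print(goto(o2,.0450,.01,3)); f=F()-F0; pos=get_state()["position"]; print(f.round(1),pos[2]-.196)
let_go(); s=get_state(); print(s["clock"],s["finger_gap"],(F()-F0).round(1))
move_l(pos+[0,0,.12],.15)
q=place(rp,[-.10,-.03,.36])[0]; movep(q,down(rp[2]+np.pi))
a=view("wrist")[0][130:330,180:480,::-1]; b=view("side")[0][110:220,250:400,::-1]
b=cv2.resize(b,(450,330),interpolation=cv2.INTER_CUBIC); a=cv2.resize(a,(450,300),interpolation=cv2.INTER_CUBIC)[:260]
cv2.imwrite("pics/end.png",np.vstack([a,b])); print(get_state()["clock"])
E
```

```text
[-0.2  0.3  0.5]
True
[-0.8  0.   6.6] -0.0010810983067602586
32.2917 0.9983136778267063 [-0.1  0.1  1.8]
33.925
```

View pics/end.png

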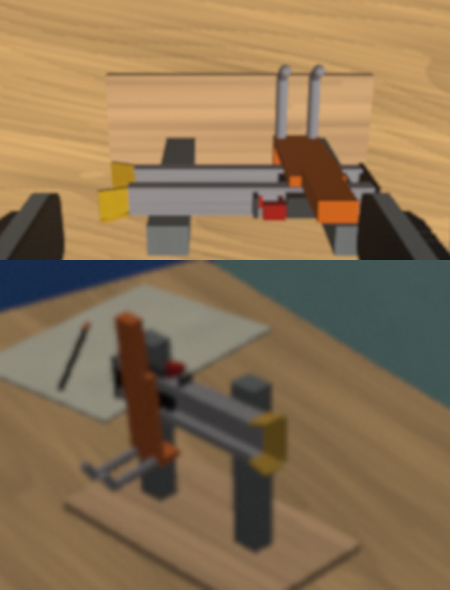

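The hanger hangs upright near the closed end, at end-wrist crop (320,180). The red catch at (272,208) is down behind the carriage, and the gripper is clear.

```bash
python3 -c "
from cell import *
print(sign_off())"
```

```text
the job is handed in; nothing more can be done
None
```

The orange hanger is in the rail with the red catch down behind its carriage; I let go, moved the arm clear and handed the job in at about 34 s, with at most about 13 N felt against the stop.

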